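# Put away the hole-saw sets

### The job

Put the hole saws away on their storage stands: the three yellow ones on the yellow stand and the two blue ones on the blue stand, mouth down over the post, smallest first and each larger one over it, so that every saw's rim sits flat on the base of its stand. Do not knock over the glue bottle.

Things in the scene. Friction and masses are not known exactly. Their poses are not given: they have to be found in the camera images.
- yellow_small: The small yellow hole saw: a loose yellow steel cup standing mouth down, toothed rim on the table, 34 mm outside diameter, 34 mm tall, wall 3 mm, inside diameter 28 mm, flat back 5 mm thick on top with a 22 mm hole through its middle. Origin on its axis at the rim (underside); z up along the axis.
- yellow_medium: The medium yellow hole saw: a loose yellow steel cup standing mouth down, toothed rim on the table, 50 mm outside diameter, 42 mm tall, wall 3 mm, inside diameter 44 mm, flat back 5 mm thick on top with a 22 mm hole through its middle. Origin on its axis at the rim (underside); z up along the axis.
- yellow_large: The large yellow hole saw: a loose yellow steel cup standing mouth down, toothed rim on the table, 66 mm outside diameter, 50 mm tall, wall 3 mm, inside diameter 60 mm, flat back 5 mm thick on top with a 22 mm hole through its middle. Origin on its axis at the rim (underside); z up along the axis.
- blue_small: The small blue hole saw: a loose blue steel cup standing mouth down, toothed rim on the table, 42 mm outside diameter, 38 mm tall, wall 3 mm, inside diameter 36 mm, flat back 5 mm thick on top with a 22 mm hole through its middle. Origin on its axis at the rim (underside); z up along the axis.
- blue_large: The large blue hole saw: a loose blue steel cup standing mouth down, toothed rim on the table, 62 mm outside diameter, 48 mm tall, wall 3 mm, inside diameter 56 mm, flat back 5 mm thick on top with a 22 mm hole through its middle. Origin on its axis at the rim (underside); z up along the axis.
- yellow_stand: The yellow storage stand, fixed to the bench: a yellow round base 90 mm in diameter and 10 mm thick with an upright steel post in its middle, 10 mm in diameter, its top 65 mm above the bench. Origin on its axis at the bench; z up. Hole saws go over the post, mouth down, and rest with their rims on the base; each larger one fits over the smaller ones of its set.
- blue_stand: The blue storage stand, fixed to the bench: a blue round base 90 mm in diameter and 10 mm thick with an upright steel post in its middle, 10 mm in diameter, its top 65 mm above the bench. Origin on its axis at the bench; z up. Hole saws go over the post, mouth down, and rest with their rims on the base; each larger one fits over the smaller ones of its set.
- glue: White glue bottle with an orange cap, loose, standing among the things, about 52 mm in diameter and 145 mm tall; a bystander. Origin at the centre of its underside, z up.
There are look-alikes about, which are no part of the job. What is shaped like the yellow_small but green or purple is not meant. Leave any red look-alike of the yellow_stand alone.

How it is judged:
By the outcome, as a careful person would: the job done as asked, in the order asked, and still so for the second after the job is handed in, with the robot touching nothing.
It also fails if it takes over 136 s, if anything falls off the work surface, if the arm or the gripper's body presses on something with over 40 N, if the wrist force passes 120 N, or if a joint passes its speed limit or range.

### The arm

A 6-joint arm with a two-finger parallel gripper is mounted at the origin on the work surface. World frame = base frame: x ahead of the robot, y to its left, z up, the work surface at z = 0. Lengths are in m, angles in rad, forces in N, time in s.
With the tool pointing down it reaches from about 0.35 to 0.975 m from the base axis. Payload 7.1 kg.
Tool frame: the origin (TCP) lies midway between the tips of the shut fingers; the grasp point (between the pads) lies 19 mm behind it; z points along the fingers, y is the line along which they close (so a half turn about z gives the same grasp; the last joint's range is limited). The gripper opens to 88 mm and grips with 3 to 60 N. Pads are 20 mm wide; open, the fingers measure 115 mm over their backs; the gripper's body (75 mm by 178 mm) begins 61 mm behind the grasp point.
Start: joints at [-1.257, 0.423, 1.63, -0, 1.089, -0.019], TCP at [0.204, -0.591, 0.188] pointing down, gripper open.
Joint ranges: [-3, 3], [-0.9, 2.11], [0.09, 2.58], [-1.31, 4.45], [0.11, 2.69], [-2.54, 2.54]. Speed limits (rad/s): [2.39, 2.39, 3.01, 3.14, 3.14, 3.14].

### API

Orientations are given as a unit quaternion [w, x, y, z].
In Python, from station import move_pose, movel, movej, command_gripper, wait, inverse_kinematics, read_camera, camera_info, MotionError, job_done, get_time, get_joint_pos, get_qvel, get_effort, get_tcp_pos, get_ee_rot, get_ft_force, get_ft_torque, get_grip_width, get_finger_force gives the robot as it stands. Calls block until the motion is done:
- move_pose(position, orientation): joint-space move of the TCP to a pose.
- movel(position, frame=None, v=0.15, until_force=None): straight line of the TCP; frame=None keeps the orientation; v is the mean speed in m/s. With until_force (N) it stops when the force on the tool has changed by that much, and returns True; else False.
- movej(angles): joint-space move.
- command_gripper(opening): opening from 0.0 (shut) to 1.0 (fully open); the grip force is fixed at half the most; returns when the fingers have stopped.
- wait(seconds).
- inverse_kinematics(position, orientation): joint angles nearest the present ones, or None.
- read_camera(name): name is "scene" or "top" or "wrist"; returns the picture (480x640x3 uint8, red, green, blue); there is no depth.
- camera_info(name): a dict with "intrinsics" (3x3 intrinsics, pixels), "dist" ([k1, k2, p1, p2, k3] as OpenCV has them; the pictures are not rectified), "T" (4x4, takes a point from camera to world coordinates); the wrist camera has in their place "tool_from_camera" (4x4, takes a point from camera to tool coordinates, whose origin is the TCP and whose axes are the flange's). Camera axes: x right, y up, looking along -z (the intrinsics and any distortion apply to the point x, -y, -z); pixel columns grow to the right and rows downward; lengths in m; the calibration is good to about 2 mm. A picture is of the moment at which its call begins: read the wrist's pose just before it. camera_info takes no time and is no camera call.
A pose or a line that the arm cannot do raises MotionError and nothing moves.
- job_done(): hands the job in; it is judged then, once.
Readings, each from a call of its own:
- get_time(): time.
- get_joint_pos(): joint angles.
- get_qvel(): joint speeds.
- get_effort(): joint torques, N m.
- get_tcp_pos(): TCP position.
- get_ee_rot(): TCP orientation.
- get_ft_force(): force on the tool from outside, world axes, zero at the start.
- get_ft_torque(): the same for the moment, N m.
- get_grip_width(): opening from 0.0 (shut) to 1.0 (fully open).
- get_finger_force(): force on a finger pad.
Only numpy, scipy, OpenCV 4.12 (cv2) and the standard library are available. Lean on these libraries where they do the work, as an engineer would, in place of code of your own. Each camera call takes 0.05 s, during which the arm holds its last target. There are 200 camera calls.

## Working session

There is one attempt and no reset: what is moved stays moved. The work goes in short steps, each a Python script; the robot and the scene stay as the last script left them, time stands still between calls to the robot, and variables do not carry over. Pictures are saved under pics/ and viewed, at most 14 in all, crops included, and the job is handed in when it is done.

```bash
ls; mkdir -p pics
python3 - <<'E'
from station import *
import cv2,numpy as np
for n in("scene","top"):
    im=read_camera(n); cv2.imwrite(f"pics/{n}0.png",im[:,:,::-1])
    c=camera_info(n); print(n,np.round(c["intrinsics"],1).tolist(),c["dist"],np.round(c["T"],3).tolist())
print(np.round(camera_info("wrist")["tool_from_camera"],3).tolist(),camera_info("wrist")["intrinsics"],get_ee_rot(),get_time())
E
```

```text
pics
scene [[485.8, 0.0, 313.9], [0.0, 485.8, 235.9], [0.0, 0.0, 1.0]] [-0.01132043  0.          0.          0.          0.        ] [[0.888, -0.25, 0.386, 0.867], [0.459, 0.523, -0.718, -0.756], [-0.023, 0.815, 0.579, 0.645], [0.0, 0.0, 0.0, 1.0]]
top [[476.2, 0.0, 322.4], [0.0, 476.2, 242.3], [0.0, 0.0, 1.0]] [0.01048246 0.         0.         0.         0.        ] [[-0.04, 0.971, -0.235, 0.223], [-0.999, -0.04, 0.005, -0.016], [-0.005, 0.235, 0.972, 1.032], [0.0, 0.0, 0.0, 1.0]]
[[0.001, 0.959, 0.283, 0.077], [1.0, -0.001, 0.0, -0.001], [0.0, 0.283, -0.959, -0.196], [0.0, 0.0, 0.0, 1.0]] [[389.10089459   0.         322.49853359]
 [  0.         389.10089459 242.91343753]
 [  0.           0.           1.        ]] [-6.55310700e-04  9.86185975e-01  1.65640522e-01 -1.03251727e-04] 0.1
```

View pics/scene0.png

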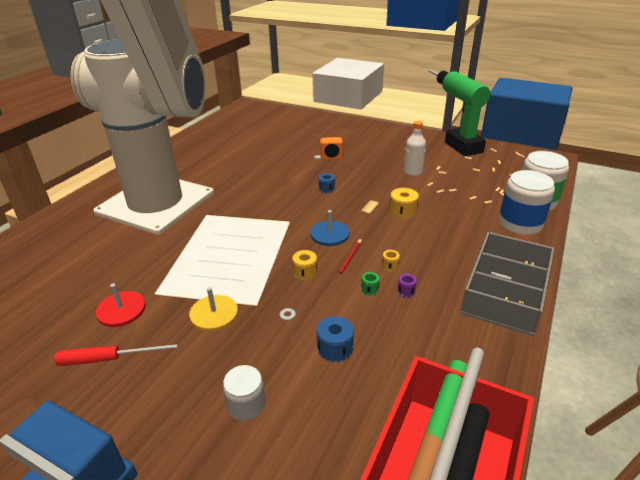

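View pics/top0.png

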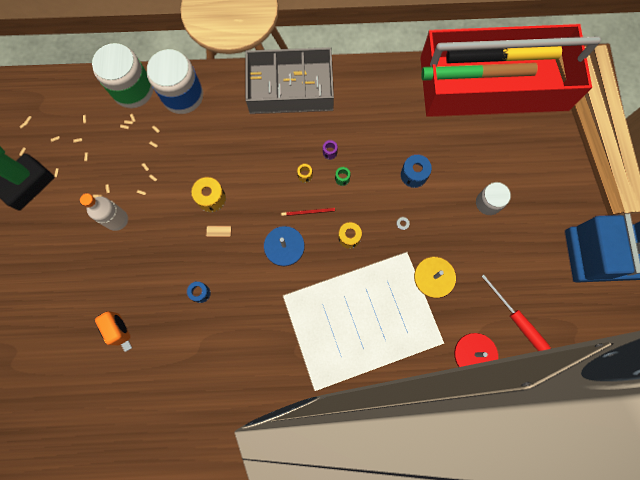

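Top-view candidates:
- **Yellow saws:** small (305,172), medium (350,234), large (207,193).
- **Blue saws:** small (198,292), large (417,169).
- **Stands:** yellow (436,277), blue (284,246).
- **Look-alikes to leave alone:** green cup (343,175), purple cup (330,149), red stand (476,353). The washer (403,223) is not part of the job either.
- **Glue bottle:** around (105,212).

In the scene view the yellow saws are at (391,259), (305,264) and (404,203), and the blue ones at (327,183) and (335,338).

Next I'll fit the position and height of each cylinder from its silhouette in both views.

```bash
cat > lib.py <<'E'
from station import *
import cv2,numpy as np
from scipy.optimize import least_squares
from scipy.spatial.transform import Rotation as R
D=dict(yellow_small=.034,yellow_medium=.050,yellow_large=.066,blue_small=.042,blue_large=.062,yellow_stand=.09,blue_stand=.09)
H=dict(yellow_small=.034,yellow_medium=.042,yellow_large=.050,blue_small=.038,blue_large=.048,yellow_stand=.01,blue_stand=.01)
ANG=np.linspace(0,2*np.pi,24,endpoint=False); DIR=np.c_[np.cos(ANG),np.sin(ANG)]
C=np.linspace(0,2*np.pi,90)
def wxyz(q): return R.from_quat(np.r_[q[1:],q[0]])
def shot(cam):
    c=camera_info(cam)
    if cam=="wrist":
        T=np.eye(4);T[:3,:3]=wxyz(get_ee_rot()).as_matrix();T[:3,3]=get_tcp_pos()
        T=T@np.array(c["tool_from_camera"])
    else: T=np.array(c["T"])
    return read_camera(cam),np.array(c["intrinsics"]),np.array(c["dist"],float),T
def proj(P,s):
    P=(np.asarray(P,float)-s[3][:3,3])@s[3][:3,:3]*[1,-1,-1]
    return cv2.projectPoints(P.reshape(-1,1,3),np.zeros(3),np.zeros(3),s[1],s[2])[0].reshape(-1,2)
def cyl(x,y,z0,z1,d):
    c=np.c_[x+d/2*np.cos(C),y+d/2*np.sin(C)]
    return np.r_[np.c_[c,0*C+z0],np.c_[c,0*C+z1]]
def blob(s,color,seed):
    hsv=cv2.cvtColor(s[0],cv2.COLOR_RGB2HSV)
    lo,hi=((19,120,50),(33,255,255)) if color=="yellow" else ((98,120,30),(122,255,255))
    m=cv2.inRange(hsv,lo,hi)
    n,l,st,ce=cv2.connectedComponentsWithStats(m)
    ok=[i for i in range(1,n) if st[i,4]>40]
    i=min(ok,key=lambda i:np.hypot(*(ce[i]-seed)))
    ys,xs=np.nonzero(l==i); return np.c_[xs,ys].astype(float),st[i]
def fit(name,obs,x0,h=None,z0=0.):
    """obs: list of (shot,blob px); returns x,y,(h) and rms px"""
    sup=[((b@DIR.T).max(0)+.5*0) for _,b in obs]
    def f(p):
        hh=p[2] if h is None else h
        return np.concatenate([(proj(cyl(p[0],p[1],z0,z0+hh,D[name]),s)@DIR.T).max(0)-q-.4 for (s,_),q in zip(obs,sup)])
    r=least_squares(f,[*x0,H[name]][:3 if h is None else 2],loss="soft_l1",x_scale=.01,diff_step=1e-4)
    return r.x,np.sqrt(np.mean(r.fun**2))
def ray(uv,s,z):
    n=cv2.undistortPoints(np.array([[uv]],float),s[1],s[2])[0,0]
    d=s[3][:3,:3]@[n[0],-n[1],-1]; o=s[3][:3,3]
    return (o+d*(z-o[2])/d[2])[:2]
E
python3 - <<'E'
from lib import *
import json
t,s=shot("top"),shot("scene")
seed=dict(yellow_small=((305,172),(391,259)),yellow_medium=((350,234),(305,264)),yellow_large=((207,193),(404,203)),blue_small=((198,292),(327,183)),blue_large=((417,169),(335,338)),yellow_stand=((436,277),(213,311)),blue_stand=((284,246),(329,233)))
out={}
for n,(a,b) in seed.items():
    c=n.split("_")[0]; bt,st=blob(t,c,a); bs,ss=blob(s,c,b)
    p,e=fit(n,[(t,bt),(s,bs)],ray(a,t,.03)); out[n]=p.tolist()
    print(n,np.round(p*1000,1),"rms",round(e,2),st.tolist(),ss.tolist())
json.dump(out,open("coarse.json","w"))
print("green",ray((343,175),t,.03),"purple",ray((330,149),t,.03),"red",ray((476,353),t,.01),"glue",ray((120,224),t,0),ray((414,170),s,0))
cr=np.hstack([cv2.resize(t[0][130:260,270:450],None,fx=2.2,fy=2.2),cv2.resize(s[0][230:360,280:460],None,fx=2.2,fy=2.2)])
cv2.imwrite("pics/crop1.png",cr[:,:,::-1])
E
```

```text
yellow_small [632.3  13.4  32.2] rms 0.67 [297, 164, 15, 18, 180] [383, 250, 16, 22, 224]
yellow_medium [481.3 -81.   40.8] rms 0.6 [338, 222, 24, 26, 390] [293, 250, 24, 30, 510]
yellow_large [586.8 229.3  48.4] rms 0.68 [191, 177, 34, 35, 794] [390, 188, 28, 30, 570]
blue_small [369.8 248.8  33.6] rms 0.82 [187, 282, 23, 20, 260] [319, 174, 15, 19, 225]
blue_large [ 623.6 -237.4   44.7] rms 0.62 [401, 155, 30, 32, 663] [318, 317, 35, 45, 1304]
yellow_stand [ 383.5 -262.5    8.2] rms 0.55 [414, 257, 42, 41, 1288] [189, 295, 49, 36, 1240]
blue_stand [467.1  64.9   6.8] rms 0.61 [264, 226, 40, 40, 1187] [311, 221, 38, 24, 674]
green [ 0.61850109 -0.07380066] purple [ 0.68255306 -0.0474601 ] red [ 0.21980902 -0.33188535] glue [0.53380539 0.43191409] [0.54439516 0.44773394]
```

View pics/crop1.png

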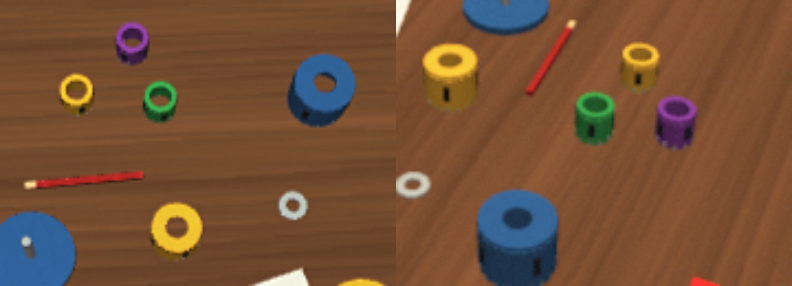

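All heights come out within about 5 mm of the stated sizes, and every saw stands mouth down. The crop confirms the small yellow saw (left, with purple and green beside it), the medium yellow and the large blue. Next I'll refine with the wrist camera, starting at the yellow stand and the small yellow saw.

```bash
cat >> lib.py <<'E'
import json
Q=[0,.5**.5,.5**.5,0]
coarse=json.load(open("coarse.json"))
def look(n,z=.2,z0=0.,dy=0.,save=None,near=None,h=None):
    """wrist view from above; returns xy and rms"""
    x,y=(near if near is not None else coarse[n][:2])
    move_pose([x,y+dy,z],Q); wait(.2)
    s=shot("wrist")
    if save: cv2.imwrite(save,s[0][:,:,::-1])
    h=H[n] if h is None else h
    b,st=blob(s,n.split("_")[0],proj([[x,y,z0+h/2]],s)[0])
    p,e=fit(n,[(s,b)],[x,y],h,z0)
    print(n,"wrist",np.round(p*1000,1),"coarse",np.round(np.array([x,y])*1000,1),"rms",round(e,2),"bbox",st.tolist(),"t",round(get_time(),1))
    return p,(s,b)
E
python3 - <<'E'
from lib import *
p1,o1=look("yellow_stand",save="pics/w_ystand.png"); 
p,a=look("yellow_small",save="pics/w_ysmall.png")
p,b=look("yellow_small",z=.14,dy=.02)
print("two-view height",fit("yellow_small",[a,b],p))
E
```

```text
yellow_stand wrist [ 383.2 -262.5] coarse [ 383.5 -262.5] rms 0.59 bbox [278, 164, 90, 87, 5991] t 1.9
yellow_small wrist [631.3  12.2] coarse [632.3  13.4] rms 0.34 bbox [305, 191, 36, 41, 805] t 3.5
yellow_small wrist [631.2  12.4] coarse [632.3  13.4] rms 0.3 bbox [299, 224, 42, 49, 1277] t 4.1
two-view height (array([0.6312864 , 0.01210717, 0.03283016]), np.float64(0.2971486595124858))
```

View pics/w_ysmall.png

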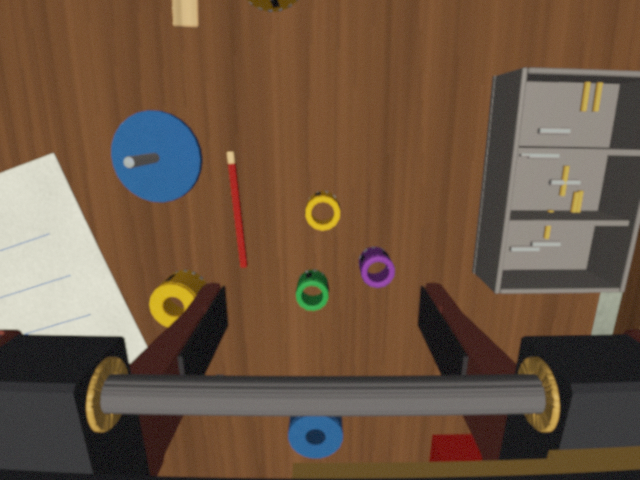

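The wrist view shows the small yellow saw at (323,213), clear of green (312,292) and purple (378,268). The wrist and fixed-camera positions agree to about 1 mm. Now I'll pick it and place it on the yellow stand.

```bash
cat >> lib.py <<'E'
def pick_place(n,p,stand,carry=.17):
    g=H[n]-.026; op=min(1.,(D[n]+.024)/.088)
    command_gripper(op)
    move_pose([p[0],p[1],.10],Q)
    hit=movel([p[0],p[1],g],v=.12,until_force=15)
    if hit: print("HIT on descent",get_tcp_pos()); return False
    command_gripper(0.)
    w=get_grip_width()*.088; print(n,"grip width mm",round(w*1000,1),"force",round(float(np.max(get_finger_force())),1))
    if abs(w-D[n])>.004: print("BAD GRIP"); return False
    movel([p[0],p[1],carry],v=.25)
    move_pose([stand[0],stand[1],carry],Q)
    movel([stand[0],stand[1],g+.03],v=.2)
    hit=movel([stand[0],stand[1],g+.007],v=.03,until_force=6)
    z=get_tcp_pos()[2]; print("seated",hit,"rim z mm",round((z-g)*1000,1),"F",np.round(get_ft_force(),1))
    if z-g>.0135 : print("TOO HIGH"); return False
    command_gripper(op); movel([stand[0],stand[1],carry],v=.25)
    print("t",round(get_time(),1)); return True
E
python3 - <<'E'
from lib import *
S=[.3832,-.2625]
if pick_place("yellow_small",[.6312,.0122],S):
    look("yellow_small",z=.17,z0=.01,near=S,save="pics/w_p1.png")
E
```

```text
yellow_small grip width mm 0.5 force 0.0
BAD GRIP
```

Run:
```python
from lib import *
print(get_tcp_pos(),get_ee_rot(),get_grip_width(),get_time())
a=shot("wrist")[0];b=shot("scene")[0][170:350,250:490]
cv2.imwrite("pics/d1.png",np.hstack([cv2.resize(a,(400,300)),cv2.resize(b,(400,300))])[:,:,::-1])
```

```text
[0.63118039 0.01217796 0.00796653] [-1.12178050e-05  7.07109898e-01  7.07103664e-01 -2.65944648e-05] 0.005767771235835386 6.9333
```

View pics/d1.png

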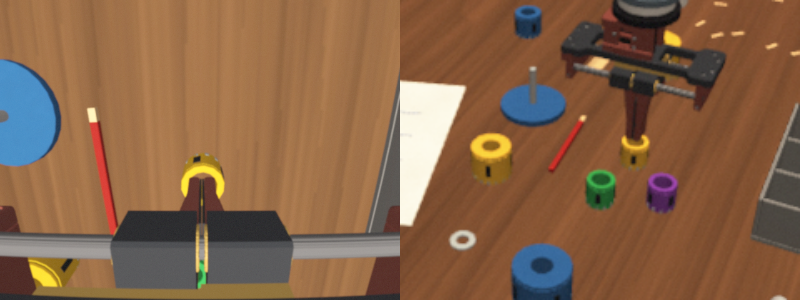

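The fingers closed beside the saw and it seems to have slipped toward +y. I'll open, rise and re-measure.

Run:
```python
from lib import *
s=shot("wrist"); b,st=blob(s,"yellow",(322,280)); print("closed:",fit("yellow_small",[(s,b)],[.631,.02],.034),st)
command_gripper(.66); print(get_grip_width())
x,y,z=get_tcp_pos()
s=shot("wrist"); b,st=blob(s,"yellow",(322,280)); print("open:",fit("yellow_small",[(s,b)],[.631,.02],.034),st)
cv2.imwrite("pics/d2.png",s[0][:,:,::-1])
movel([x,y,.2],v=.2)
o=[]
for dy in(0,.08):
    p,a=look("yellow_small",near=[.631,.012],dy=dy);o.append(a)
print(fit("yellow_small",o,p))
t,sc=shot("top"),shot("scene")
bt,_=blob(t,"yellow",(305,172)); bs,_=blob(sc,"yellow",(391,259)); print(_,[fit("yellow_small",[q],p,.034) for q in((t,bt),(sc,bs))])
```

```text
closed: (array([0.63137768, 0.01314276]), np.float64(3.3785841649473083)) [ 289  245   71   73 2467]
0.6594564344944399
open: (array([0.63132564, 0.01278538]), np.float64(0.7416541024645134)) [ 289  245   71   85 4018]
yellow_small wrist [631.3  12.1] coarse [631.  12.] rms 0.38 bbox [306, 191, 36, 41, 817] t 9.7
yellow_small wrist [631.4  12.2] coarse [631.  12.] rms 0.38 bbox [307, 264, 34, 42, 992] t 10.4
(array([0.63135638, 0.01189786, 0.03258483]), np.float64(0.3323514427290313))
[383 250  16  21 220] [(array([0.63571923, 0.00700967]), np.float64(2.4837643593598795)), (array([0.63130135, 0.01390418]), np.float64(0.6978531333778194))]
```

View pics/d2.png

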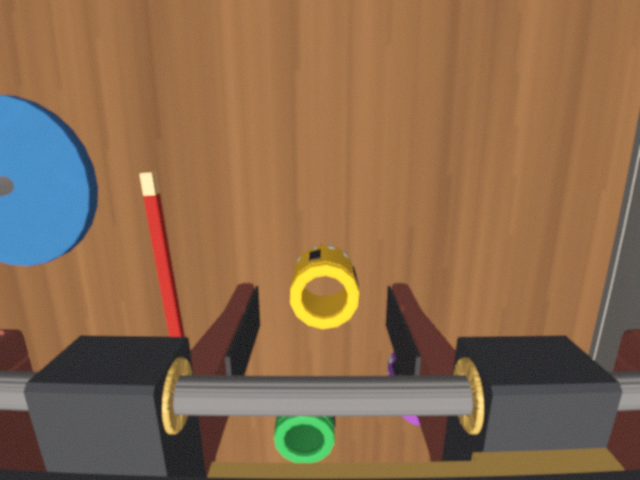

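The saw is still at y≈12 mm, so the fingers shut either above it or on its −y side. The real fingertips may not be where TCP says, so I'll check by touching the free table and projecting the TCP into the cameras.

Run:
```python
from lib import *
command_gripper(0.)
p=[.56,-.02]   # free table
move_pose([*p,.12],Q)
hit=movel([*p,.001],v=.05,until_force=4)
tp=get_tcp_pos(); print("hit",hit,tp,get_ft_force())
a,b=shot("scene"),shot("wrist")
ims=[]
for s in(a,b):
    im=s[0].copy(); u=proj([tp,tp+[0,0,.02]],s); print(u)
    for q in u: cv2.circle(im,tuple(int(round(v)) for v in q),2,(0,255,255),-1)
    cx,cy=[int(v) for v in u[0]]; k=(60,45) if s is a else (150,112)
    y0=min(max(0,cy-k[1]),480-2*k[1]);x0=max(0,cx-k[0])
    ims.append(cv2.resize(im[y0:y0+2*k[1],x0:x0+2*k[0]],(400,300)))
cv2.imwrite("pics/d3.png",np.hstack(ims)[:,:,::-1])
movel([*p,.2],v=.2)
```

```text
hit False [ 0.56011668 -0.0200015   0.00116723] [-0.12884813 -0.4588204   0.47147325]
[[351.98695525 265.81261412]
 [352.20285938 258.30455256]]
[[323.36967691 279.09911684]
 [323.46766497 294.22106363]]
```

View pics/d3.png

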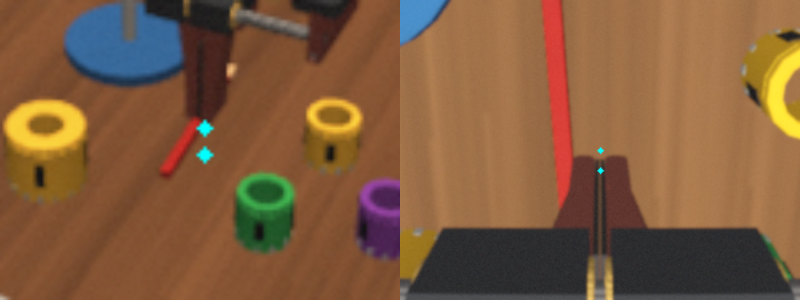

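The real fingertips are about 28 mm above the reported TCP: the bottom finger edge sits well above the projected TCP in both views. I'll measure the offset by touching the table gently.

Run:
```python
from lib import *
for p in([.56,.13],[.60,-.15]):
    move_pose([*p,.10],Q); movel([*p,.0],v=.15)
    hit=movel([*p,-.045],v=.03,until_force=3)
    print(hit,get_tcp_pos(),np.round(get_ft_force(),1),get_time()); movel([*p,.15],v=.25)
```

```text
True [ 0.55980363  0.12995046 -0.03382029] [-0.9 -0.6  5.8] 18.5333
True [ 0.59981345 -0.14997838 -0.03379654] [-1.4  0.2  5.7] 22.3917
```

Both touches agree that the real fingertips are 33.5 mm shorter than the stated TCP. I'll correct for that and grasp with 18 mm of overlap, so the gripper body clears the post if it also sits closer.

```bash
python3 - <<'E'
s=open("lib.py").read()
s=s.replace("g=H[n]-.026;","g=H[n]-.018-.0335;").replace("until_force=15","until_force=10")
open("lib.py","w").write(s)
E
python3 - <<'E'
from lib import *
S=[.3832,-.2625]
if pick_place("yellow_small",[.6313,.0121],S):
    look("yellow_small",z=.17,z0=.01,near=S,save="pics/w_p1.png")
E
```

```text
yellow_small grip width mm 33.8 force 30.0
seated True rim z mm 10.1 F [-0.5  1.5  5.7]
t 31.9
yellow_small wrist [ 383.  -276.1] coarse [ 383.2 -262.5] rms 30.51 bbox [275, 167, 97, 95, 6900] t 32.5
```

View pics/w_p1.png

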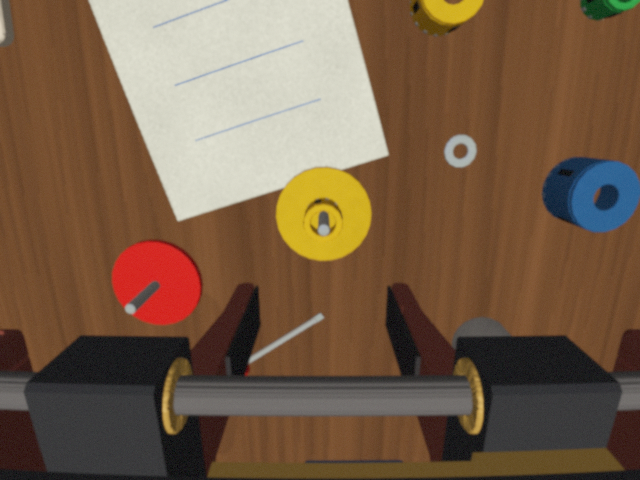

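The small yellow saw sits on the base around the post at (323,218), rim at 10.1 mm. Next come the medium and the large, each re-measured by wrist from two heights before the pick.

Run:
```python
from lib import *
S=[.3832,-.2625]
for n in("yellow_medium","yellow_large"):
    p,a=look(n); p,b=look(n,z=.14,near=p)
    print("h",fit(n,[a,b],p)[0])
    if not pick_place(n,p,S): break
s=shot("wrist"); cv2.imwrite("pics/w_p3.png",cv2.resize(s[0][100:340,160:480],(640,480))[:,:,::-1])
```

```text
yellow_medium wrist [480.3 -81.5] coarse [481.3 -81. ] rms 0.39 bbox [296, 183, 54, 58, 2055] t 33.5
yellow_medium wrist [480.5 -81.4] coarse [480.3 -81.5] rms 0.44 bbox [290, 192, 64, 69, 2860] t 34.1
h [ 0.48037477 -0.08169849  0.04056706]
yellow_medium grip width mm 49.6 force 30.0
seated True rim z mm 10.0 F [ 0.2 -0.2  4.1]
t 41.1
yellow_large wrist [585.8 227.6] coarse [586.8 229.3] rms 0.42 bbox [286, 176, 73, 77, 3974] t 43.3
yellow_large wrist [585.8 227.7] coarse [585.8 227.6] rms 0.39 bbox [278, 184, 87, 91, 5532] t 43.9
h [0.58582354 0.22770634 0.05012254]
yellow_large grip width mm 66.5 force 30.0
seated True rim z mm 10.2 F [0.  0.  2.7]
t 51.7
```

View pics/w_p3.png

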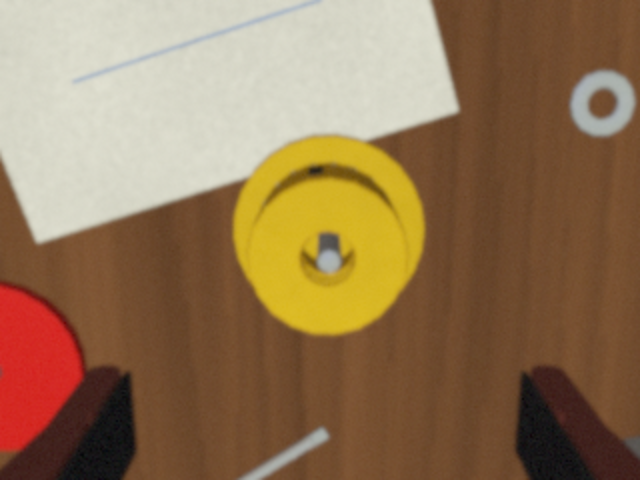

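All three yellow saws are nested and flat, post visible through the hole at (329,258). Now the blue set.

Run:
```python
from lib import *
S,a=look("blue_stand"); S,b=look("blue_stand",z=.14,near=S); print("stand",fit("blue_stand",[a,b],S)[0])
for n in("blue_small","blue_large"):
    p,a=look(n); p,b=look(n,z=.14,near=p)
    print("h",fit(n,[a,b],p)[0])
    if not pick_place(n,p,S): break
x,y,z=get_tcp_pos(); movel([x,y,.25],v=.2)
s=shot("wrist"); c=shot("scene")
cv2.imwrite("pics/w_p5.png",np.hstack([cv2.resize(s[0],(400,300)),cv2.resize(c[0][100:400,150:550],(400,300))])[:,:,::-1])
```

```text
blue_stand wrist [466.4  64.6] coarse [467.1  64.9] rms 1.06 bbox [279, 164, 87, 86, 5642] t 53.3
blue_stand wrist [466.4  64.5] coarse [466.4  64.6] rms 1.29 bbox [271, 171, 101, 99, 7562] t 53.9
stand [ 0.4663925   0.06261849 -0.01057837]
blue_small wrist [369.3 247.6] coarse [369.8 248.8] rms 1.69 bbox [302, 190, 42, 45, 1056] t 55.0
blue_small wrist [369.3 247.7] coarse [369.3 247.6] rms 1.89 bbox [297, 200, 50, 55, 1548] t 55.6
h [0.36924985 0.24529329 0.02428892]
blue_small grip width mm 41.8 force 30.0
seated True rim z mm 10.1 F [-1.7 -1.2  5.6]
t 62.8
blue_large wrist [ 622.9 -237.7] coarse [ 623.6 -237.4] rms 1.44 bbox [290, 181, 65, 69, 3006] t 64.3
blue_large wrist [ 623.  -237.7] coarse [ 622.9 -237.7] rms 1.73 bbox [283, 187, 77, 82, 4279] t 64.9
h [ 0.62291667 -0.23962242  0.03791158]
blue_large grip width mm 61.5 force 30.0
seated True rim z mm 10.2 F [ 0.7 -0.3  2.5]
t 72.2
```

View pics/w_p5.png

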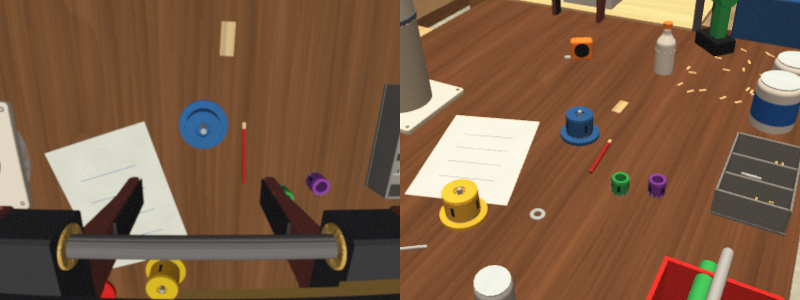

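Both stacks stand flat on their stands: yellow at (462,203) and blue at (579,125) in the right-hand view. The glue bottle is upright at (664,50), and the green and purple cups haven't moved.

```bash
python3 -c "
from station import *
print(job_done(),get_time())"
```

```text
the job is handed in; nothing more can be done
the job is handed in; nothing more can be done
```

I've handed the job in at about 72 s: all five hole saws are nested on their stands in order, with rims touching down within 0.2 mm of base height and the glue bottle still upright.

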